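# Clamp up a mended chopping board

## Task

The dark end strip has just been glued onto the small chopping board. First clear the two dark offcuts off the board into the green scrap bin, so that they are not glued on; then pump the trigger of the one-hand bar clamp, moving the clamp's jaw with the trigger only, until the glue joint is drawn shut and the blue soft pad on the far jaw is squeezed to about half its thickness against the board, without crushing the wood by squeezing the pad flat. Finish while still holding the trigger squeezed, to keep the pressure on, and leave the glue bottle, the marker and the tall white carton where they are.

Things in the scene. Friction and masses are not known exactly. Their poses are not given: they have to be found in the camera images.
- board: Small light-wood chopping board, 100 (x) x 130 (y) x 24 (z) mm, loose, lying flat on the worktop. Origin: centre of its underside. Its -y edge is the glue face, from which two 8 mm dowels stand out by 16 mm; the clamp's far jaw presses on its +y edge.
- end_strip: Dark-wood end strip, 100 (x) x 35 (y) x 24 (z) mm, loose, sitting on the board's two dowels on the board's -y side with a gap of 4 to 8 mm left open. Origin: centre of its underside, axes like the board's; with the joint shut its origin is 82.5 mm from the board's in y.
- clamp: One-hand ratchet bar clamp, loose, lying on its side, free to shift on the worktop. Orange head 62 x 61 x 30 mm, steel bar along y. Origin: on the worktop under the bar, mid-head. Head jaw to +x (96 mm), rubber face at y = +34 mm beside the end strip; black fixed handle to -x (126 mm), 22 mm thick, z 2 to 28 mm, outer face at y = -29 mm; black trigger beside it on the +y side.
- squeeze_point (a point): On the clamp (local x -76, y +1, z 15 mm), midway between the outer faces of handle and released trigger; squeeze here along the clamp's y. 60 mm across the outsides released, about 44 mm fully squeezed. Between squeezes open the fingers to about 80 mm: the clamp stays put on the worktop, so the finger at the trigger must go back 16 mm for it to spring right back. Nothing stands above 30 mm.
- trigger_blade: The black trigger lever, 22 mm high (z 4 to 26 mm), about 11 mm thick, which swings towards the handle about an upright pivot in the head. Origin: on that pivot, at worktop height.
- trigger_face (a point): Outer face of the trigger where it is squeezed, 92 mm from its pivot, 15 mm above the worktop.
- trigger (a joint): 0 released (sprung back), 0.174 rad at its stop. Needs 2 to 7 N at trigger_face, up to 18 N with the pad well squeezed. Draws bar and far jaw 38 mm per rad after a slack of up to one tooth, about 6 mm at most; the 5 mm ratchet holds whole teeth on release, so a full squeeze and full release gains about 5 mm and up to 1 mm slips back. A squeeze held part-way keeps the jaw where it is.
- clamp_bar (a joint): How far the bar and far jaw have been drawn towards the head (m): 0 fully open, starts at 0 to 0.010. The joint is shut and the pad begins to be squeezed at about 0.026.
- far_jaw: Orange far jaw on the end of the bar, 28 mm high, with the soft pad. Its origin lies at the clamp's origin, drawn towards the clamp's -y with the bar. Only the trigger is to move it.
- pad_face (a point): Centre of the pressing face (towards the board's +y edge) of the blue soft pad on the far jaw: 60 x 20 mm, 16 mm thick, 14 mm above the worktop. At the start 4 to 17 mm from the board.
- soft_pad (a joint): How far the pad is squeezed (m): 0 untouched, 0.008 half its thickness, 0.0155 flat. It gives like a spring of 2 N per mm.
- offcut_long: Dark wood offcut, 44 (x) x 20 (y) x 16 (z) mm, 12 g, lying on the board. Origin: centre of its underside.
- offcut_wedge: Dark wood offcut with one cut-off corner, 36 (x) x 26 (y) x 18 (z) mm, 12 g, lying on the board; corner missing at +x, +y (grip across y at x = -4 mm). Origin: centre of its underside.
- scrap_bin: Green round open scrap bin, standing fast, 100 mm high, 150 mm across its rim, 112 mm across its foot, wall 3 mm. Origin: centre of its underside.
- bin_floor (a point): Centre of the bin's inner floor, 4 mm above the worktop.
- glue_bottle: Yellow glue bottle, 29 x 38 x 112 mm, standing behind the board; leave it alone. Origin: centre of its underside.
- white_box: Tall white carton, 34 x 34 x 112 mm, standing behind and left of the board; leave it alone. Origin: centre of its underside.
- marker: Grey marker pen, 17 x 116 x 18 mm, lying behind the board; leave it alone. Origin: its underside.

How it is judged:
On the way, in this order (a step that is already met when the one before it is completed fails the run):
1. both offcuts lie in the scrap bin, let go (horizontal distance between each of offcut_long, offcut_wedge and bin_floor below 0.065 m and height (world z) of each of offcut_long, offcut_wedge below 0.085 m and contact force between the fingers and offcut_long below 0.1 N and contact force between the fingers and offcut_wedge below 0.1 N), for 0.2 s.
2. pumped by the trigger, the soft pad presses on the board (contact force between far_jaw and board above 3 N and contact force between the fingers and trigger_blade above 1.5 N), for 0.2 s.
At the end, for the whole second after the job is handed in: Trigger still held squeezed (over 0.03 rad, over 1.5 N); the pad presses the board with over 6 N, squeezed 4 to 12 mm of its 16, the far jaw untouched by the robot; joint shut within 2 mm, board flat and at rest; both offcuts in the bin, let go (all of step 1 and value of joint soft_pad between 0.004 and 0.012 m and contact force between far_jaw and board above 6 N and y of end_strip in the frame of board above -0.0845 m and angle between the y axis of end_strip and the y axis of board, either way round below 0.05 rad and value of joint trigger above 0.03 rad and contact force between the fingers and trigger_blade above 1.5 N and contact force between each of the arm, the fingers and far_jaw below 1 N and angle between board's own z axis and vertical below 0.06 rad and height (world z) of board below 0.006 m and linear speed of board below 0.02 m/s); the arm keeps its last pose, push and grip.
It fails at once if the wood is crushed: the pad is squeezed nearly flat (over 29 N on the board, about 14.5 mm) (contact force between far_jaw and board above 29 N).
It fails at once if the far jaw is pushed by hand (over 4 N) instead of by the trigger (contact force between any of the fingers, the arm and far_jaw above 4 N).
It fails at once if the glue bottle, marker or tall white carton is moved by more than 3 cm (distance of any of glue_bottle, marker, white_box from where it was at the start of the episode above 0.03 m).
It also fails if it takes over 69 s, if anything falls off the work surface, if the arm or the gripper's body presses on something with over 40 N, if the wrist force passes 120 N, or if a joint passes its speed limit or range.

## Robot

A 6-joint arm with a two-finger parallel gripper is mounted at the origin on a cart in front of the work surface, level with it; the furniture and walls round the work are solid. World frame = base frame: x ahead of the robot, y to its left, z up, the work surface at z = 0. Lengths are in m, angles in rad, forces in N, time in s.
With the tool pointing down it reaches from about 0.35 to 0.725 m from the base axis. Payload 6 kg.
Tool frame: the origin (TCP) lies at the very end of the fingers, on their centre line; the grasp point (between the pads) lies 19 mm behind it; z points along the fingers, y is the line along which they close (so a half turn about z gives the same grasp; the last joint's range is limited). The gripper opens to 85 mm and grips with 20 to 120 N. Pads are 22 mm wide; open, the fingers measure 114 mm over their backs; the gripper's body (76 mm by 85 mm) begins 54 mm behind the grasp point. The pads swing forward as they close: fully open they stand 13 mm farther back than shut.
Start: joints at [1.485, 0.04, 0.085, 0, -1.615, -0.334], TCP at [0.245, 0.548, 0.231] pointing down, gripper open.
Joint ranges: [-2.56, 2.56], [-1.29, 2.01], [-1.08, 1.49], [-3.29, 1.98], [-2.81, -0.18], [-2.99, 2.99]. Speed limits (rad/s): [2.57, 2.57, 3.01, 3.14, 3.14, 3.14].

## Interface

Orientations are given as a unit quaternion [w, x, y, z].
In Python, from cell import bot gives the robot as it stands. The module is installed in compiled form; this text tells all that it offers. Calls block until the motion is done:
- bot.movep(position, orientation): joint-space move of the TCP to a pose.
- bot.line_to(position, rot=None, velocity=0.15, stop_force=None): straight line of the TCP; rot=None keeps the orientation; velocity is the mean speed in m/s. With stop_force (N) it stops when the force on the tool has changed by that much, and returns True; else False.
- bot.goto_joints(angles): joint-space move.
- bot.set_gripper(opening, strength=None): opening from 0.0 (shut) to 1.0 (fully open); strength is the grip in N (None keeps the last); returns when the fingers have stopped.
- bot.hold(seconds).
- bot.solve_ik(position, orientation): joint angles nearest the present ones, or None.
- bot.state(): the state.
- bot.camera(name): name is "scene" or "top" or "wrist"; returns a dict with "color" (480x640x3 uint8, red, green, blue), "fx", "fy", "cx", "cy" (pixels), "extrinsics" (4x4, takes a point from world to camera coordinates). Camera axes: x right, y down, z forward; pixel columns grow to the right and rows downward; lengths in m; the calibration is good to about 2 mm. A picture is of the moment at which its call begins. There is no depth.
A pose or a line that the arm cannot do raises bot.Unreachable and nothing moves.
- bot.hand_in(): hands the job in; it is judged then, once.
The state is a dict: "time_s": time; "joint_positions": joint angles; "joint_velocities": joint speeds; "effort": joint torques, N m; "ee_pos": TCP position; "eef_rot": TCP orientation; "ft_force": force on the tool from outside, world axes, zero at the start; "wrist_torque": the same for the moment, N m; "opening": opening from 0.0 (shut) to 1.0 (fully open); "grip_force": force on a finger pad.
Only numpy, scipy, OpenCV 4.12 (cv2) and the standard library are available. Lean on these libraries where they do the work, as an engineer would, in place of code of your own. Each camera call takes 0.05 s, during which the arm holds its last target. There are 200 camera calls.

## Working session

There is one attempt and no reset: what is moved stays moved. The work goes in short steps, each a Python script; the robot and the scene stay as the last script left them, time stands still between calls to the robot, and variables do not carry over. Pictures are saved under pics/ and viewed, at most 10 in all, crops included, and the job is handed in when it is done.

```bash
mkdir -p pics; cat > h.py <<'E'
from cell import bot
import numpy as np, cv2
def snap(name,f):
    c=bot.camera(name); cv2.imwrite(f'pics/{f}.png',c['color'][:,:,::-1]); np.savez(f'pics/{f}.npz',**{k:c[k] for k in('fx','fy','cx','cy','extrinsics')},color=c['color']); return c
def px2w(c,u,v,z):
    E=np.array(c['extrinsics']);R,t=E[:3,:3],E[:3,3]
    d=R.T@np.array([(u-c['cx'])/c['fx'],(v-c['cy'])/c['fy'],1]);o=-R.T@t
    return o+d*(z-o[2])/d[2]
def w2px(c,p):
    E=np.array(c['extrinsics']);q=E[:3,:3]@np.array(p)+E[:3,3]
    return np.array([c['fx']*q[0]/q[2]+c['cx'],c['fy']*q[1]/q[2]+c['cy']])
def quat(yaw): # tool down, tool y axis at world angle yaw
    from scipy.spatial.transform import Rotation as R
    y=np.array([np.cos(yaw),np.sin(yaw),0]);z=np.array([0,0,-1.]);x=np.cross(y,z)
    q=R.from_matrix(np.c_[x,y,z]).as_quat(); return [q[3],q[0],q[1],q[2]]
E
python3 - <<'E'
from h import *
for n in('top','scene'):
    c=snap(n,n+'1'); E=np.array(c['extrinsics']);print(n,c['fx'],-E[:3,:3].T@E[:3,3])
print(bot.state())
E
```

```text
top 509.11238352481575 [0.4488108  0.13494098 1.08728339]
scene 539.4630372850218 [ 0.23676951 -0.60639794  0.56145471]
{'time_s': 0.1, 'joint_positions': array([ 1.48470178e+00,  4.07507745e-02,  8.39029360e-02, -4.10528951e-04,
       -1.61551035e+00, -3.33712107e-01]), 'joint_velocities': array([-0.00104358, -0.00197478,  0.00082366,  0.00223229, -0.00082784,
       -0.00036468]), 'effort': array([-5.06160475e-03, -3.69340825e+01,  3.48282802e+01,  6.95195630e+00,
       -4.53574467e-03,  1.59898995e-06]), 'ee_pos': array([0.24435486, 0.54765704, 0.23037458]), 'eef_rot': array([ 8.00278081e-04,  9.78052622e-01, -2.08356464e-01, -1.07057369e-04]), 'ft_force': array([-0.3756988 ,  0.26305311, -0.4212913 ]), 'wrist_torque': array([-0.03171441, -0.01752132, -0.05134003]), 'grip_force': 0.0, 'opening': 0.9991390570014986}
```

View pics/top1.png

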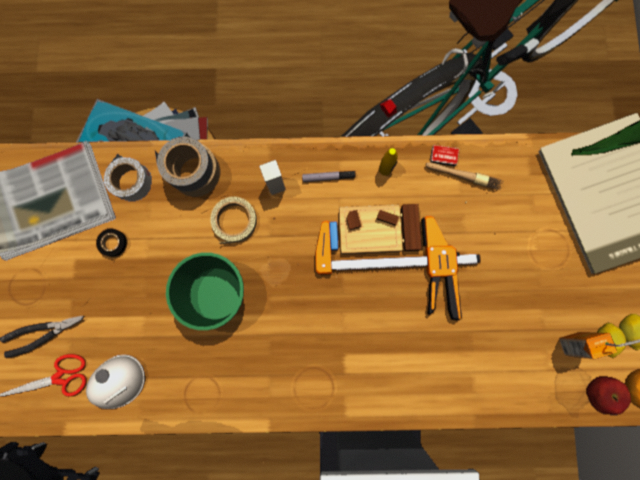

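View pics/scene1.png

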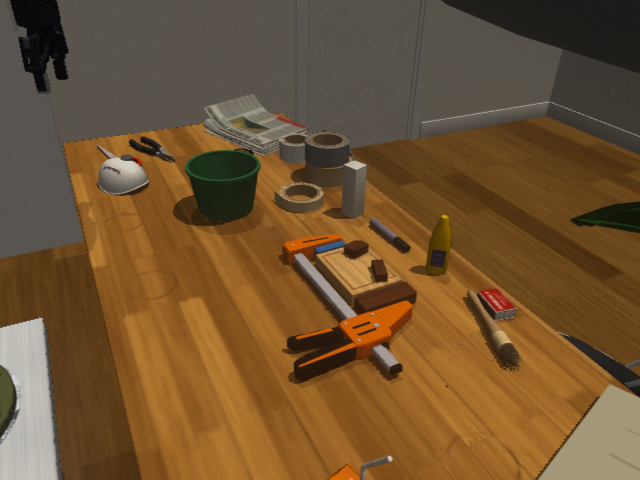

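The top view shows the bin at about (205,291), the board at (372,229), the clamp head at (441,262), the handle at (453,297) and the trigger at (433,297). The offcuts are at (353,220) and (387,217), the carton at (272,177), and the marker and bottle are behind the board. I'll zoom in on the work area.

```bash
python3 - <<'E'
from h import *
c=np.load('pics/top1.npz')
im=c['color'][190:330,310:490,::-1]
cv2.imwrite('pics/crop1.png',cv2.resize(im,None,fx=4.4,fy=4.2,interpolation=cv2.INTER_CUBIC))
for n,u,v,z in [('binrimL',167,291,.1),('binrimR',244,291,.1),('bintop',205,254,.1),('binbot',205,329,.1),('board',372,229,.024),('head',441,262,.03),('handle tip',456,317,.028),('long',387,217,.04),('wedge',353,220,.042),('carton',270,168,.112)]: print(n,px2w(c,u,v,z).round(4))
E
```

```text
binrimL [0.5174 0.4496 0.1   ]
binrimR [0.5145 0.3003 0.1   ]
bintop [0.5883 0.3774 0.1   ]
binbot [0.4435 0.3744 0.1   ]
board [0.6455 0.0421 0.024 ]
head [ 0.5715 -0.0989  0.03  ]
handle tip [ 0.4577 -0.1237  0.028 ]
long [0.6676 0.0112 0.04  ]
wedge [0.6622 0.0827 0.042 ]
carton [0.7568 0.2484 0.112 ]
```

View pics/crop1.png

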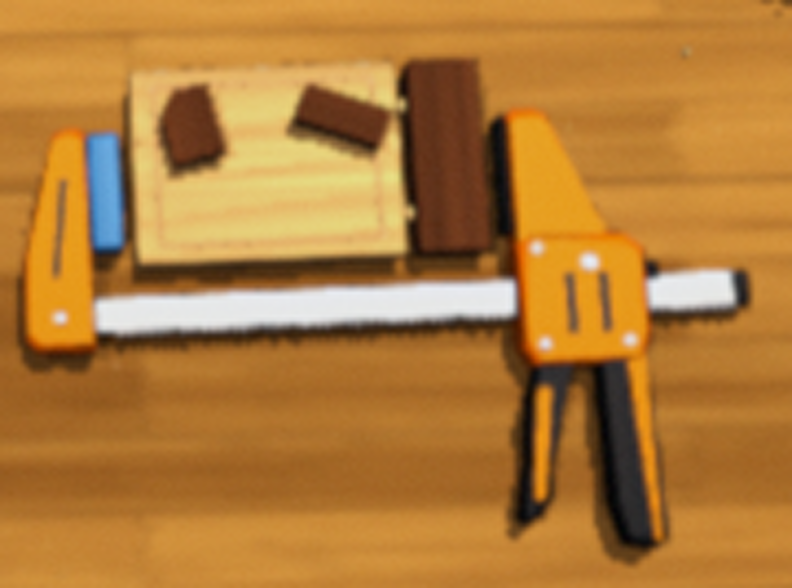

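The bin centre comes out at about (0.516, 0.375), and both rim chords measure about 149 mm, which matches. In the crop, the wedge centre is at (193,127), the long offcut is at (345,112), and the strip gap is at x≈407. I'll hover above the board for a close wrist view.

```bash
python3 - <<'E'
from h import *
c=np.load('pics/top1.npz')
for n,u,v,z in [('wedge',310+192.5/4.4,190+127.5/4.2,.042),('long',310+345/4.4,190+112/4.2,.04),('bottletop',392,152,.112),('bottlefoot',386,173,0)]: print(n,px2w(c,u,v,z).round(4))
bot.movep([.60,.05,.23],quat(np.pi/2))
s=bot.state();print(s['joint_positions'].round(3),s['ee_pos'],s['time_s'])
snap('wrist','w1')
E
```

```text
wedge [0.6614 0.0812 0.042 ]
long [0.6682 0.0082 0.04  ]
bottletop [0.7848 0.0046 0.112 ]
bottlefoot [0.7753 0.0048 0.    ]
[ 0.417  0.046  0.088 -0.    -1.613 -1.986] [0.59995914 0.05071452 0.22995646] 2.2917
```

View pics/w1.png

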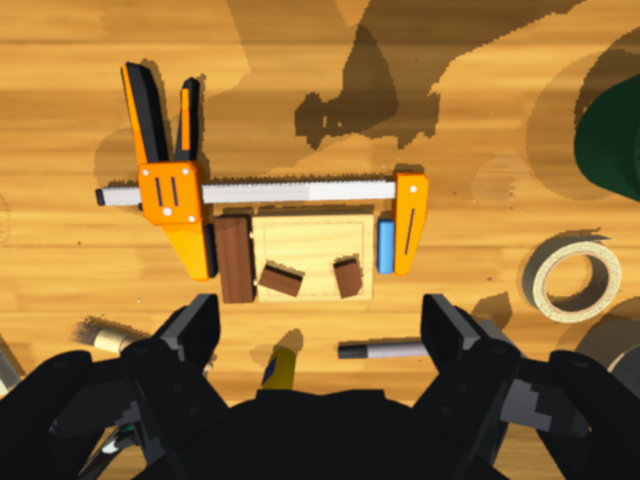

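The wrist view shows the board at (313,257), the long offcut at (281,280), the wedge at (347,279), the clamp head at (172,192), the handle tip at (135,67) and the trigger tip at (190,82). Next I'll segment the offcuts in that picture.

```bash
python3 - <<'E'
from h import *
c=np.load('pics/w1.npz');im=c['color'].astype(int)
m=(im.sum(2)<300).astype(np.uint8);m[:, :258]=0;m[:,372:]=0;m[:222]=0;m[297:]=0
n,l,s,ct=cv2.connectedComponentsWithStats(m)
for i in range(1,n):
    if s[i,4]<100: continue
    v,u=np.nonzero(l==i); z=.041 if s[i,0]<310 else .043
    P=np.array([px2w(c,a,b,z)[:2] for a,b in zip(u,v)])*1000
    r=cv2.minAreaRect(P.astype(np.float32)); print(s[i],r,P.mean(0))
pts={'head':(172,192,.03),'handletip':(135,67,.028),'trigtip':(190,82,.026),'barL':(395,189,.02),'barR':(205,195,.02),'boardTL':(252,214,.024),'boardTR':(373,214,.024),'boardBL':(254,300,.024),'boardBR':(373,299,.024),'stripL':(217,215,.024),'stripR':(250,214,.024)}
for k,(u,v,z) in pts.items(): print(k,px2w(c,u,v,z).round(4))
E
```

```text
[334 258  27  39 788] ((659.52294921875, 79.61366271972656), (41.210941314697266, 24.157337188720703), 14.438570976257324) [658.86212451  78.86692247]
[260 264  42  32 807] ((663.4354248046875, 8.890357971191406), (41.03890609741211, 23.986967086791992), 70.1099853515625) [663.51869285   8.73565982]
head [ 0.5731 -0.1001  0.03  ]
handletip [ 0.4576 -0.1222  0.028 ]
trigtip [ 0.47  -0.073  0.026]
barL [0.5708 0.1282 0.02  ]
barR [ 0.5773 -0.0703  0.02  ]
boardTL [ 0.5967 -0.0214  0.024 ]
boardTR [0.5965 0.1057 0.024 ]
boardBL [ 0.6948 -0.0242  0.024 ]
boardBR [0.6934 0.1099 0.024 ]
stripL [ 0.5978 -0.0582  0.024 ]
stripR [ 0.5967 -0.0235  0.024 ]
```

```bash
python3 - <<'E'
from h import *
c=np.load('pics/w1.npz');im=c['color'][40:320,90:440,::-1]
cv2.imwrite('pics/crop2.png',cv2.resize(im,None,fx=2.1,fy=2.1,interpolation=cv2.INTER_CUBIC))
E
```

```text
(no output)
```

View pics/crop2.png

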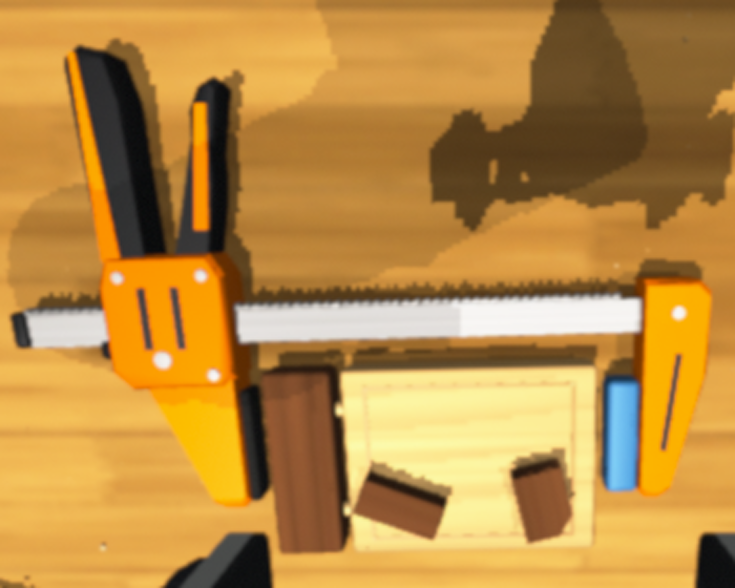

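The offcut poses agree in both views: wedge at (0.660, 0.080) with yaw 0.25, and long offcut at (0.665, 0.0085) with its axis at 1.24 rad. The clamp is at about (0.573, -0.0995) with yaw 0.036. Now I'll clear both offcuts.

```bash
cat >> h.py <<'E'
def best(p,yaws):
    c=[]
    q0=bot.state()['joint_positions']
    for y in yaws:
        j=bot.solve_ik(p,quat(y))
        if j is not None: c.append((np.abs(np.array(j)-q0).max(),y))
    return min(c)[1]
E
python3 - <<'E'
from h import *
B=[.516,.375]
def pick(x,y,yaw,off):
    yaw=best([x,y,.1],[yaw,yaw-np.pi]); q=quat(yaw)
    bot.set_gripper(.58,25)
    bot.movep([x,y,.11],q); bot.line_to([x,y,.027],velocity=.15)
    bot.set_gripper(0,25); s=bot.state(); print('grip',s['opening'],s['grip_force'],s['ft_force'].round(1))
    bot.line_to([x,y,.16],velocity=.25)
    s=bot.state();print('lift',s['opening'],s['grip_force'])
    bot.movep([B[0]+off,B[1],.16],quat(best([B[0]+off,B[1],.16],[np.pi/2,0,-np.pi/2,yaw])))
    bot.line_to([B[0]+off,B[1],.075],velocity=.2)
    bot.set_gripper(.6); bot.line_to([B[0]+off,B[1],.17],velocity=.3)
pick(.656,.079,1.82,.015)
pick(.665,.0085,-.33,-.015)
print(bot.state()['time_s'])
bot.movep([.497,-.101,.20],quat(best([.497,-.101,.2],[np.pi/2+.036,-np.pi/2+.036])))
bot.set_gripper(.95)
print(bot.state()['time_s'],bot.state()['joint_positions'].round(2))
snap('top','top2');c=snap('wrist','w2')
a=cv2.imread('pics/top2.png')[190:340,150:500];b=cv2.imread('pics/w2.png')
cv2.imwrite('pics/cmb.png',np.vstack([cv2.resize(a,(640,274)),b[:320]]))
E
```

```text
grip 0.2964479527049256 25.402712635695934 [-0.7  0.8  5.9]
lift 0.2952271241059618 24.67550248838961
grip 0.22808949132871434 26.218621730804443 [-0.3  1.3  4.5]
lift 0.22731216639946528 25.62082439661026
14.1083
16.2583 [ 0.2  -0.21 -0.21 -0.   -1.57 -1.73]
```

View pics/cmb.png

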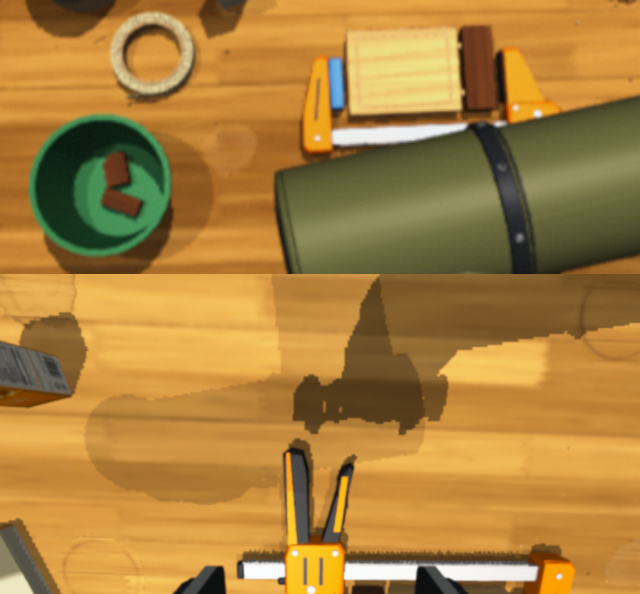

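Both offcuts lie in the bin, at about (117,170) and (122,203) in the inset. The clamp is undisturbed, with the handle tip at (290,178) and the trigger tip at (349,191) in the wrist frame. Next I'll locate the outer faces of the handle and trigger at the squeeze row.

```bash
python3 - <<'E'
from h import *
c=np.load('pics/w2.npz')
u,v=w2px(c,[.497,-.101,.026]);print(u,v)
v=int(round(v))
for vv in (v-8,v,v+8):
    print(vv,[tuple(int(k) for k in p) for p in c['color'][vv,280:356:2]])
    print(px2w(c,u,vv,.027),[ (uu,px2w(c,uu,vv,.027)[1].round(4)) for uu in (285,290,340,345,350)])
for uu,vv in [(246,296),(285,296),(344,298),(538,298)]: print(px2w(c,uu,vv,.02).round(4))
E
```

```text
320.53515448893455 223.34789935191247
215 [(179, 124, 53), (174, 121, 51), (130, 93, 51), (166, 112, 64), (249, 170, 35), (251, 174, 30), (220, 134, 45), (81, 77, 73), (75, 75, 74), (74, 74, 74), (74, 74, 73), (74, 74, 73), (74, 74, 73), (57, 57, 56), (47, 34, 20), (106, 73, 31), (164, 112, 46), (200, 137, 57), (201, 138, 58), (202, 139, 58), (206, 141, 59), (206, 142, 58), (207, 143, 58), (201, 139, 58), (180, 125, 54), (176, 122, 52), (175, 122, 52), (163, 114, 48), (63, 44, 22), (71, 61, 51), (227, 155, 47), (251, 191, 14), (250, 187, 17), (188, 130, 60), (96, 73, 54), (194, 133, 56), (203, 140, 58), (203, 139, 58)]
[ 0.48869413 -0.10130584  0.027     ] [(285, np.float64(-0.1351)), (290, np.float64(-0.1303)), (340, np.float64(-0.0828)), (345, np.float64(-0.078)), (350, np.float64(-0.0733))]
223 [(190, 134, 58), (186, 131, 56), (142, 102, 51), (142, 107, 64), (249, 194, 39), (251, 202, 35), (241, 180, 47), (117, 97, 79), (83, 83, 82), (82, 82, 82), (82, 82, 81), (83, 81, 81), (82, 81, 81), (67, 65, 66), (53, 40, 27), (115, 82, 36), (145, 102, 43), (192, 135, 57), (214, 151, 64), (2
[... 640 characters left out ...]
82, 81), (82, 81, 81), (82, 81, 80), (72, 71, 70), (50, 39, 29), (115, 83, 39), (122, 88, 42), (178, 128, 58), (215, 154, 70), (216, 154, 70), (215, 153, 69), (202, 144, 65), (186, 132, 59), (185, 132, 61), (185, 132, 62), (135, 96, 44), (34, 29, 25), (68, 67, 67), (117, 94, 74), (242, 175, 40), (251, 193, 21), (249, 187, 26), (168, 118, 56), (60, 47, 33), (175, 125, 57), (216, 155, 69), (217, 155, 69), (217, 154, 68)]
[ 0.50430733 -0.10073392  0.027     ] [(285, np.float64(-0.135)), (290, np.float64(-0.1301)), (340, np.float64(-0.082)), (345, np.float64(-0.0772)), (350, np.float64(-0.0724))]
[ 0.578  -0.1755  0.02  ]
[ 0.5766 -0.135   0.02  ]
[ 0.5766 -0.0736  0.02  ]
[0.5693 0.1282 0.02  ]
```

The handle's outer face is at y≈-0.1345 and the trigger's at y≈-0.076. That is 58.5 mm across, which fits the 60 mm given. I'll centre the fingers slightly towards the handle, so the clamp hardly shifts, and do one instrumented pump.

```bash
cat >> h.py <<'E'
def views(k):
    snap('top',f't_{k}');snap('wrist',f'wr_{k}')
def pump(k,lo=.40,strength=40):
    for o in (.62,lo):
        bot.set_gripper(o,strength); s=bot.state()
        print(k,'op',round(s['opening'],3),'F',round(s['grip_force'],1),'ft',s['ft_force'].round(1),'t',round(s['time_s'],2))
    views(f'{k}s')
E
python3 - <<'E'
from h import *
bot.set_gripper(1.0,40)
q=quat(best([.497,-.110,.1],[np.pi/2+.036,-np.pi/2+.036]))
bot.movep([.497,-.110,.10],q)
print(bot.line_to([.497,-.110,.005],velocity=.1,stop_force=8),bot.state()['ee_pos'].round(4))
views('0')
pump(1)
bot.set_gripper(.98);print(bot.state()['opening'],bot.state()['time_s']);views('1r')
a=[cv2.resize(cv2.imread(f'pics/wr_{k}.png'),(400,300)) for k in('0','1s','1r')]
b=cv2.resize(cv2.imread('pics/t_1r.png')[190:280,310:430],(400,300),interpolation=cv2.INTER_CUBIC)
cv2.imwrite('pics/m1.png',np.vstack([np.hstack(a[:2]),np.hstack([a[2],b])]))
E
```

```text
False [ 0.4976 -0.11    0.0059]
1 op 0.621 F 1.6 ft [-0.5  3.8  2.8] t 18.69
1 op 0.497 F 40.1 ft [-5.8 -1.5  8.9] t 18.93
0.9830640865072227 19.5167
```

View pics/m1.png

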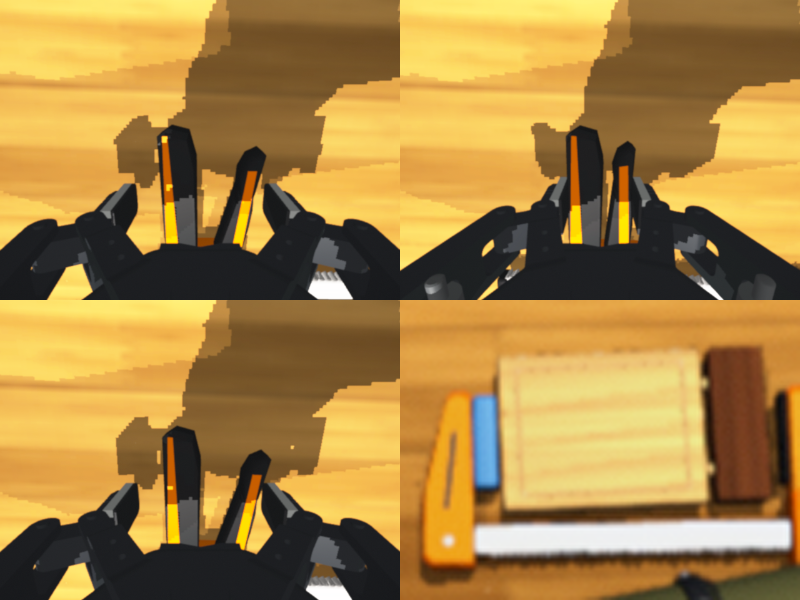

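The first pump worked: the trigger closed to its stop (0.497 opening) and sprung back, and the far jaw moved in. From the top picture I can track the pad, board and strip edges by colour, so I'll do two more pumps with those numbers.

```bash
cat >> h.py <<'E'
def edges(k):
    """mm world y: blue pad left/right, board l/r, strip l/r along pad rows (half-level subpixel by area)"""
    c=np.load(f'pics/t_{k}.npz'); im=c['color'].astype(float)[212:236,310:440]
    r,g,b=im[...,0],im[...,1],im[...,2]
    blue=np.clip((b-r)/90,0,1); wb=blue.sum(1).mean()
    jaw=np.clip((np.where((r>180)&(b<60)&(g>80),1,0)),0,1)
    cols=np.arange(310,440)
    bc=(blue.sum(0)*cols).sum()/blue.sum()
    s=im.sum(2); dark=((s<260)&(r>b+15)).astype(float); dark[:,:85]=0
    dc=(dark.sum(0)*cols).sum()/max(dark.sum(),1)
    board=((s>430)&(b>90)&(r>g)).astype(float); rows=board.sum(1)
    bd=(board.sum(0)*cols).sum()/max(board.sum(),1)
    print(k,'blue width px %.2f centre %.2f | board w %.1f c %.2f | strip w %.1f c %.2f'%(wb,bc,rows.mean(),bd,dark.sum(1).mean(),dc))
E
python3 - <<'E'
from h import *
for k in('0','1s','1r'): edges(k)
for i in(2,3):
    pump(i); edges(f'{i}s')
    bot.set_gripper(.98); views(f'{i}r'); edges(f'{i}r')
a=[cv2.resize(cv2.imread(f'pics/t_{k}.png')[190:280,310:430],(400,300),interpolation=cv2.INTER_CUBIC) for k in('0','2r','3s','3r')]
cv2.imwrite('pics/m3.png',np.vstack([np.hstack(a[:2]),np.hstack(a[2:])]))
E
```

```text
0 blue width px 4.08 centre 333.30 | board w 60.4 c 370.04 | strip w 21.0 c 411.90
1s blue width px 4.96 centre 335.33 | board w 60.5 c 370.00 | strip w 21.8 c 412.36
1r blue width px 4.93 centre 335.22 | board w 60.5 c 370.01 | strip w 21.8 c 412.36
2 op 0.623 F 4.4 ft [-0.4  5.5  3.7] t 20.03
2 op 0.498 F 40.5 ft [-5.8 -1.9  9.3] t 20.28
2s blue width px 4.62 centre 337.44 | board w 60.3 c 371.65 | strip w 20.8 c 413.00
2r blue width px 4.73 centre 337.17 | board w 60.3 c 371.65 | strip w 20.5 c 412.88
3 op 0.623 F 3.4 ft [-0.2  4.8  4.1] t 21.38
3 op 0.502 F 40.6 ft [-6.  -1.5  9.3] t 21.62
3s blue width px 4.56 centre 338.86 | board w 60.7 c 372.78 | strip w 18.7 c 413.65
3r blue width px 4.40 centre 338.80 | board w 60.5 c 372.88 | strip w 18.5 c 413.53
```

View pics/m3.png

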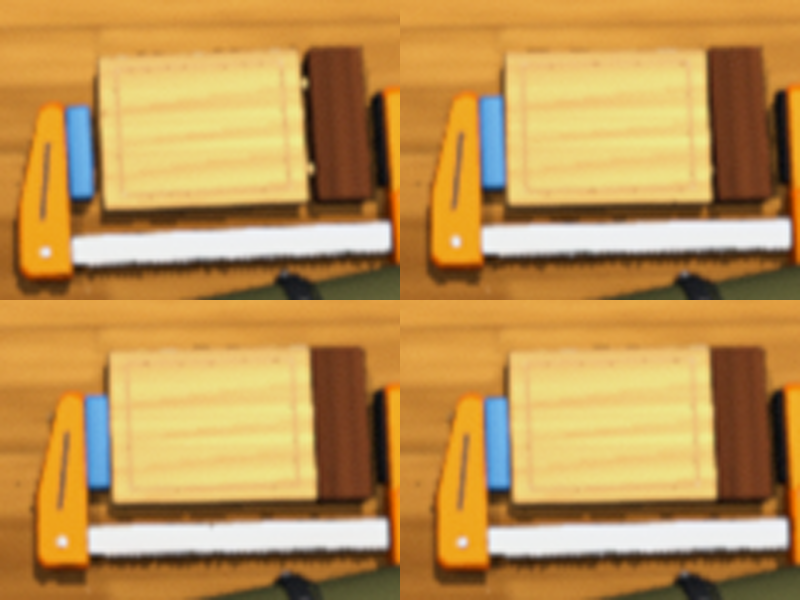

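In the picture the joint is closed after pump 3, the pad touches the board at about (508,440), and a gap remains between the strip and the head rubber at about (770,430). I'll do pump 4 and check the forces and the pad width.

```bash
python3 - <<'E'
from h import *
i=4
pump(i); edges(f'{i}s')
bot.set_gripper(.98); views(f'{i}r'); edges(f'{i}r')
for o in(.75,.68,.62,.56,.53):
    bot.set_gripper(o,40); s=bot.state(); print(o,round(s['opening'],3),round(s['grip_force'],2),s['ft_force'].round(1))
views('5p');edges('5p')
bot.camera('scene')
a=[cv2.resize(cv2.imread(f'pics/t_{k}.png')[190:280,310:430],(400,300),interpolation=cv2.INTER_CUBIC) for k in('3r','4s','4r','5p')]
cv2.imwrite('pics/m4.png',np.vstack([np.hstack(a[:2]),np.hstack(a[2:])]))
E
```

```text
4 op 0.62 F 3.1 ft [-0.3  6.1  5. ] t 22.72
4 op 0.497 F 40.4 ft [-6.  -0.1  9.7] t 22.97
4s blue width px 4.28 centre 340.34 | board w 60.5 c 374.56 | strip w 17.8 c 414.67
4r blue width px 4.37 centre 340.18 | board w 60.7 c 374.44 | strip w 17.7 c 414.53
0.75 0.755 2.85 [-0.9  5.   4.3]
0.68 0.678 3.55 [-2.   7.   4.7]
0.62 0.62 4.16 [-1.4  7.7  5.6]
0.56 0.566 9.78 [-3.6  4.6  6.6]
0.53 0.534 12.17 [-3.4  1.   8.2]
5p blue width px 3.24 centre 341.26 | board w 61.0 c 374.41 | strip w 17.8 c 414.88
```

View pics/m4.png

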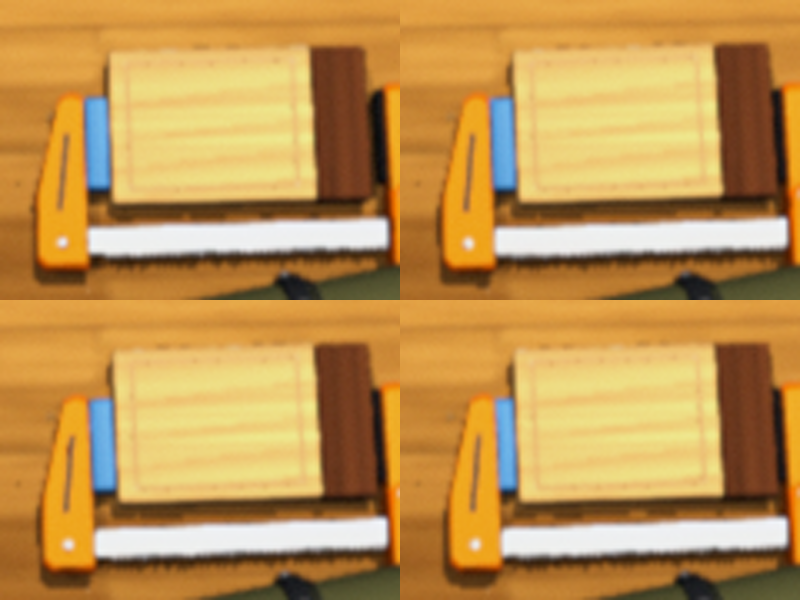

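The pad is now being squeezed: its blue width fell from 4.37 to 3.24, about 4 mm, and the trigger force rose to 12 N. I'll finish this stroke, release, and squeeze again step by step to about half thickness.

```bash
python3 - <<'E'
from h import *
bot.set_gripper(.40,40);views('5s');edges('5s')
bot.set_gripper(.98);views('5r');edges('5r')
for o in(.75,.68,.64,.61,.58,.56):
    bot.set_gripper(o,40); s=bot.state(); print(o,round(s['opening'],3),round(s['grip_force'],2),s['ft_force'].round(1))
    views(f'6_{o}');edges(f'6_{o}')
print(s['time_s'])
E
```

```text
5s blue width px 3.23 centre 341.80 | board w 61.0 c 374.61 | strip w 17.7 c 415.05
5r blue width px 3.49 centre 341.61 | board w 60.8 c 374.78 | strip w 17.7 c 415.07
0.75 0.747 3.75 [-1.2  7.9  4.8]
6_0.75 blue width px 3.17 centre 341.85 | board w 61.0 c 374.66 | strip w 17.8 c 415.19
0.68 0.682 4.17 [-0.8  7.8  5.5]
6_0.68 blue width px 2.95 centre 341.97 | board w 61.0 c 374.66 | strip w 17.7 c 415.12
0.64 0.645 4.54 [-1.4  9.4  6.8]
6_0.64 blue width px 2.81 centre 342.04 | board w 61.0 c 374.73 | strip w 17.6 c 415.03
0.61 0.616 7.39 [-1.2  7.6  7.4]
6_0.61 blue width px 2.66 centre 342.17 | board w 60.8 c 374.76 | strip w 17.6 c 415.08
0.58 0.583 13.67 [-3.5  3.8  8. ]
6_0.58 blue width px 2.54 centre 342.44 | board w 61.1 c 374.75 | strip w 17.7 c 415.23
0.56 0.564 16.14 [-3.6  0.8  8.3]
6_0.56 blue width px 2.36 centre 342.69 | board w 60.9 c 375.09 | strip w 17.7 c 415.44
27.875
```

```bash
python3 - <<'E'
from h import *
bot.hold(.6); s=bot.state(); print(s['opening'],s['grip_force'],s['ft_force'].round(1))
views('f');edges('f');snap('scene','sf')
a=cv2.resize(cv2.imread('pics/t_f.png')[190:280,310:430],(400,300),interpolation=cv2.INTER_CUBIC)
b=cv2.resize(cv2.imread('pics/t_f.png')[240:340,150:283],(400,300))
w=cv2.resize(cv2.imread('pics/wr_f.png'),(400,300));d=cv2.resize(cv2.imread('pics/sf.png')[130:430,180:580],(400,300))
cv2.imwrite('pics/final.png',np.vstack([np.hstack([a,b]),np.hstack([w,d])]))
E
```

```text
0.5664112073662158 16.13966926932335 [-3.5  1.1  9.4]
f blue width px 2.37 centre 342.69 | board w 60.9 c 375.07 | strip w 17.8 c 415.38
```

View pics/final.png

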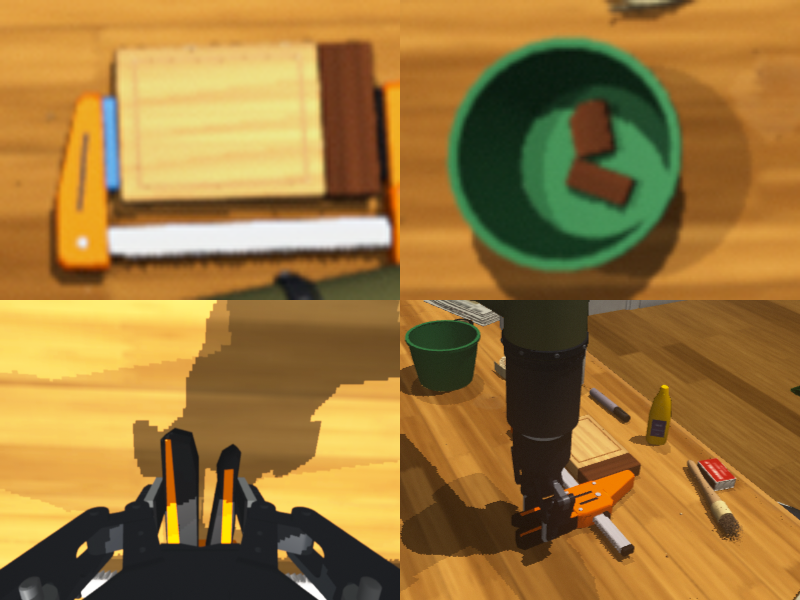

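The last picture shows the joint shut at about (320,120), the pad squeezed to roughly half at (111,145), and both offcuts in the bin at (592,127) and (600,184). The trigger is held with a steady 16 N, so I'm handing in.

```bash
python3 -c "
from cell import bot
print(bot.hand_in())"
```

```text
the job is handed in; nothing more can be done
None
```

I handed the job in with both offcuts in the bin, the joint shut, the pad squeezed about 7.5 mm of its 16 mm (estimated from the top camera) and the trigger still held at 16 N; the hand-in call returned no verdict.

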